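# Set out the blue inking at a tablet engraver's stall

## Task

Set out the bench for inking the blue tablets. First lift the blue ink pot straight out of the white pot and stand it upright in the middle of the cork coaster; only then lay each of the three blue-marked tablets that lie loose on the table, marks up, centred and lengthwise in the black cradle of its own size (large, medium, small), flat between the end lips. Leave the white pot and the red-marked tablet where they are.

Things in the scene. Friction and masses are not known exactly. Their poses are not given: they have to be found in the camera images.
- blue_pot: dark blue ceramic ink pot, empty: open round cup 52 mm high, outside diameter 44 mm at the foot widening evenly to 54 mm at the rim, wall 4 mm, about 90 g. Origin: centre of its underside; z up through its mouth. It starts nested in the white pot, its underside 5 mm above the table, with about 2 to 3 mm play all round; 29 mm of it stands out above the white rim and can be gripped across the outside from above
- white_pot: white ceramic pot that holds the blue one at the start: round, 28 mm high, outside diameter 67 mm at the rim and 60 mm at the foot, wall 6 mm, floor 5 mm, loose, about 120 g. Origin: centre of its underside, on the table; z up. It stays where it is
- coaster: round cork coaster, 84 mm across and 5 mm thick, fixed. Origin: centre of its underside, on the table; z up
- tablet_large: the large blue-marked tablet: flat ivory plaque 120 mm long, 34 mm wide, 10 mm thick, about 70 g, lying with its blue marks up. Origin: centre of its underside (middle of length and width); x along its length towards the notched head, y across, z up. The plain body (full width, the place to grip it across, from above) runs from x = -60 to +31 mm; beyond is a narrower neck and head. It starts lying on the table, up to about 35 degrees from the x direction of the robot's frame
- tablet_medium: the medium blue-marked tablet: flat ivory plaque 92 mm long, 30 mm wide, 10 mm thick, about 45 g, lying with its blue marks up. Origin: centre of its underside (middle of length and width); x along its length towards the notched head, y across, z up. The plain body (full width, the place to grip it across, from above) runs from x = -46 to +23 mm; beyond is a narrower neck and head. It starts lying on the table, up to about 35 degrees from the x direction of the robot's frame
- tablet_small: the small blue-marked tablet: flat ivory plaque 64 mm long, 26 mm wide, 10 mm thick, about 30 g, lying with its blue marks up. Origin: centre of its underside (middle of length and width); x along its length towards the notched head, y across, z up. The plain body (full width, the place to grip it across, from above) runs from x = -32 to +16 mm; beyond is a narrower neck and head. It starts lying on the table, up to about 35 degrees from the x direction of the robot's frame
- cradle_large: the large black cradle, fixed: low board 152 mm long (its x), 60 mm wide (its y), whose flat top is 10 mm above the table, with a lip 5 mm thick and 5 mm higher at each short end and no rims along its sides; 142 mm clear between the lips, for the 120 mm tablet. Origin: centre of its underside, on the table; z up
- cradle_medium: the medium black cradle, fixed: low board 124 mm long (its x), 60 mm wide (its y), whose flat top is 10 mm above the table, with a lip 5 mm thick and 5 mm higher at each short end and no rims along its sides; 114 mm clear between the lips, for the 92 mm tablet. Origin: centre of its underside, on the table; z up
- cradle_small: the small black cradle, fixed: low board 96 mm long (its x), 60 mm wide (its y), whose flat top is 10 mm above the table, with a lip 5 mm thick and 5 mm higher at each short end and no rims along its sides; 86 mm clear between the lips, for the 64 mm tablet. Origin: centre of its underside, on the table; z up
- tablet_red: the red-marked tablet, same shape and size as the medium blue one (92 x 30 x 10 mm) but with red marks, lying on the table; it is not wanted. Origin: centre of its underside
Mind the look-alikes: they are no part of the job. What is meant by the blue_pot is not yellow, and is the larger of those in its own colour.

How it is judged (in metres and radians):
On the way, in this order (a step that is already met when the one before it is completed fails the run):
1. the blue ink pot stands upright on the coaster (horizontal distance between blue_pot and coaster below 0.015 m and height (world z) of blue_pot between 0.003 and 0.0075 m and angle between blue_pot's own z axis and vertical below 0.08 rad and linear speed of blue_pot below 0.02 m/s), for 0.2 s.
2. all three blue-marked tablets lie in their own cradles (x of tablet_large in the frame of cradle_large between -0.013 and 0.013 m and y of tablet_large in the frame of cradle_large between -0.012 and 0.012 m and z of tablet_large in the frame of cradle_large between 0.007 and 0.0125 m and angle between the x axis of tablet_large and the x axis of cradle_large, either way round below 0.2 rad and angle between each of tablet_large, tablet_medium, tablet_small's own z axis and vertical below 0.08 rad and linear speed of each of tablet_large, tablet_medium, tablet_small below 0.02 m/s and x of tablet_medium in the frame of cradle_medium between -0.013 and 0.013 m and y of tablet_medium in the frame of cradle_medium between -0.012 and 0.012 m and z of tablet_medium in the frame of cradle_medium between 0.007 and 0.0125 m and angle between the x axis of tablet_medium and the x axis of cradle_medium, either way round below 0.2 rad and x of tablet_small in the frame of cradle_small between -0.013 and 0.013 m and y of tablet_small in the frame of cradle_small between -0.012 and 0.012 m and z of tablet_small in the frame of cradle_small between 0.007 and 0.0125 m and angle between the x axis of tablet_small and the x axis of cradle_small, either way round below 0.2 rad), for 0.2 s.
At the end, for the whole second after the job is handed in: Blue pot upright on the coaster within 15 mm of its centre; each blue tablet flat, marks up, in the cradle of its own size, within 13 mm along and 12 mm across, turned under 0.2 rad (either way round); all at rest; red tablet and white pot within 20 mm of their starts (all of step 1 and all of step 2 and distance of each of tablet_red, white_pot from where it was at the start of the episode below 0.02 m); the robot touches nothing.
It fails at once if a blue-marked tablet is taken away before the blue pot stands at the coaster (distance of any of tablet_large, tablet_medium, tablet_small from where it was at the start of the episode above 0.04 m and horizontal distance between blue_pot and coaster above 0.04 m).
It fails at once if the red-marked tablet is moved by more than 20 mm (distance of tablet_red from where it was at the start of the episode above 0.02 m).
It fails at once if the white pot is moved by more than 20 mm or lifted along (distance of white_pot from where it was at the start of the episode above 0.02 m).
It also fails if it takes over 112 s, if anything falls off the work surface, if the arm or the gripper's body presses on something with over 40 N, if the wrist force passes 120 N, or if a joint passes its speed limit or range.

## Robot

A 6-joint arm with a two-finger parallel gripper is mounted at the origin on the work surface. World frame = base frame: x ahead of the robot, y to its left, z up, the work surface at z = 0. Lengths are in mm, angles in rad, forces in N, time in s.
With the tool pointing down it reaches from about 275 to 850 mm from the base axis. Payload 5.2 kg.
Tool frame: the origin (TCP) lies at the very end of the fingers, on their centre line; the grasp point (between the pads) lies 19 mm behind it; z points along the fingers, y is the line along which they close (so a half turn about z gives the same grasp; the last joint's range is limited). The gripper opens to 85 mm and grips with 20 to 120 N. Pads are 22 mm wide; open, the fingers measure 114 mm over their backs; the gripper's body (76 mm by 85 mm) begins 54 mm behind the grasp point. The pads swing forward as they close: fully open they stand 13 mm farther back than shut.
Start: joints at [-1.409, 0.259, 1.535, -0, 1.348, -0.203], TCP at [196.24, -513.804, 231.31] pointing down, gripper open.
Joint ranges: [-3.14, 3.14], [-0.91, 2.08], [0.19, 2.58], [-1.22, 4.36], [0.22, 2.71], [-3.12, 3.12]. Speed limits (rad/s): [2.57, 2.57, 3.14, 3.14, 3.14, 3.14].

## Interface

Orientations are given as a unit quaternion [w, x, y, z].
In Python, from bench import r gives the robot as it stands.
- The arm moves only by the tool servo_tool, never from a script. Its argument "deltas" is a list of rows, each a list of 6 numbers: the shift along the tool's x, y, z normalised to -1 to 1, where 1 is 0.8 m, then the turn, a rotation vector about the tool's x, y, z normalised to -1 to 1, where 1 is 60 degrees. A call has 1 to 20 rows; each row is the pose to reach, as a shift and turn from the pose commanded when the call began, along the tool's axes at that moment; what a row does not reach only later rows make up. A row lasts 1/12 s, in which the tool goes at most 41.7 mm and 7.16 degrees, less where a joint would pass 70% of its speed; a pose out of reach is approached as far as the arm can. A call with a number of a shift or a turn outside -1 to 1 is refused whole. A call with a gripper value outside its range is refused whole. "fingers" is the closure, from -1 (fully open) to 1 (shut), set as the call begins (left out, the last holds). The fingers move at their own pace and stop on an object; the grip force is fixed at half the most. Time passes only in rows, so rows that repeat a pose let the fingers close. It gives the time, the measured TCP pose, the force, the opening and the grip force at its end, in the units of the state.
- r.state(): the state, without advancing time (a new reading comes with each control period).
- r.read_camera(name): name is "scene" or "top"; returns (picture, depth): 384x512x3 uint8, blue, green, red; 384x512 float32, mm along the optical axis (not along the pixel's ray), 0 where there is no reading.
- r.camera_model(name): a dict with "fovy" (degrees; the focal length in pixels is half the picture's height over the tangent of half this angle, whatever the lens; pixels are square), "cx", "cy" (the principal point, pixels), "k1" (the pictures are not rectified: a ray, as slopes to the right and down, at radius r is drawn at 1 + k1 r^2 times it, then the intrinsics apply), "pose" (4x4, takes a point from camera to world coordinates). Camera axes: x right, y down, z forward; pixel columns grow to the right and rows downward; lengths in mm; the calibration is good to about 2 mm. A picture is of the moment at which its call begins. camera_model takes no time and is no camera call.
- r.sign_off(): hands the job in; it is judged then, once.
Trained networks look in the newest picture that a camera, given by its name, has taken for a name from the list of things; names that differ only in an ending like _2 or _b are one class to them, and where a whole thing is asked for, a point or a joint stands for the part that bears it (a point fixed in the world has none). Each returns a list of dicts, best first, with "confidence" (0 to 1); they miss things now and then, are a little off and sometimes report something else, mostly with a low value. They report only what shows in the picture. A call takes as long as a camera call. They do not tell look-alikes from the thing itself.
- r.trace(camera, thing): "region" (384x512 bool, what is visible of it) and "box" ([left, top, right, bottom] in pixels, round what is visible of it).
The state is a dict: "clock": time; "joint_positions": joint angles; "joint_vel": joint speeds; "joint_efforts": joint torques, N m; "tcp_pos": TCP position; "eef_rot": TCP orientation; "wrist_force": force on the tool from outside, world axes, zero at the start; "ft_torque": the same for the moment, N m; "gripper_width": opening from 0.0 (shut) to 1.0 (fully open); "grip_force": force on a finger pad.
Only numpy, scipy, OpenCV 4.12 (cv2) and the standard library are available. Lean on these libraries where they do the work, as an engineer would, in place of code of your own. Each camera call takes 0.05 s, during which the arm holds its last target. There are 200 camera calls.

## Working session

There is one attempt and no reset: what is moved stays moved. The work goes in short steps, Python scripts to look and compute and a tool call to move; the robot and the scene stay as the last step left them, time stands still between calls to the robot, and variables do not carry over. Pictures are saved under pics/ and viewed, at most 14 in all, crops included, and the job is handed in when it is done.

Besides the shell and the picture viewer there is one more tool, called after "Request:" as name([rows], argument=value, ...), one row to a line, values as JSON. servo_tool: Moves the arm, as the interface text tells. Its arguments: {"type":"object","properties":{"deltas":{"type":"array"},"fingers":{"type":"number"}},"required":["deltas"]}

```bash
mkdir -p pics; cat > h.py <<'E'
import numpy as np, cv2
from bench import r
def cam(n):
    m=r.camera_model(n); return m
def world(n,dep,us,vs):
    m=cam(n); f=192/np.tan(np.radians(m["fovy"])/2)
    K=np.array([[f,0,m["cx"]],[0,f,m["cy"]],[0,0,1]])
    p=np.stack([us,vs],-1).astype(float).reshape(-1,1,2)
    d=np.array([m["k1"],0,0,0,0])
    s=cv2.undistortPoints(p,K,d).reshape(-1,2)
    z=dep[np.asarray(vs,int),np.asarray(us,int)]
    P=np.c_[s*z[:,None],z,np.ones(len(z))]
    return (P@np.array(m["pose"]).T)[:,:3]
E
python3 - <<'E'
from h import *
for n in("scene","top"):
    p,d=r.read_camera(n); cv2.imwrite(f"pics/{n}0.png",p); np.save(f"{n}_d.npy",d)
    m=cam(n); print(n,m["fovy"],m["k1"],np.round(m["pose"],2).tolist())
for t in["blue_pot","white_pot","coaster","tablet_large","tablet_medium","tablet_small","tablet_red","cradle_large","cradle_medium","cradle_small"]:
    for q in r.trace("top",t):
        v,u=np.nonzero(q["region"]); 
        dd=np.load("top_d.npy"); k=dd[v,u]>0
        if k.sum()<5: continue
        w=world("top",dd,u[k],v[k]); zt=np.percentile(w[:,2],90)
        s=w[abs(w[:,2]-np.median(w[:,2]))<8][:,:2].astype(np.float32)
        print(t,round(q["confidence"],2),[int(x) for x in q["box"]],"zmed",np.round(np.percentile(w[:,2],[10,50,90]),1),"rect",np.round(np.r_[cv2.minAreaRect(s)[0],cv2.minAreaRect(s)[1],cv2.minAreaRect(s)[2]],1))
print(r.state())
E
```

```text
scene 57.69433365926957 -0.058278344716866846 [[0.8, 0.32, -0.5, 936.36], [0.6, -0.41, 0.69, -602.39], [0.01, -0.85, -0.52, 522.57], [0.0, 0.0, 0.0, 1.0]]
top 43.57093367616297 -0.07371183418385985 [[0.0, -0.99, 0.17, 274.02], [-1.0, 0.0, 0.02, -17.63], [-0.02, -0.17, -0.99, 1318.32], [0.0, 0.0, 0.0, 1.0]]
blue_pot 0.55 [363, 244, 379, 265] zmed [ 2.6 21.8 51.1] rect [ 319.7 -303.6   39.3   45.3   30.5]
blue_pot 0.46 [334, 236, 348, 251] zmed [-0.6  8.3 35.5] rect [ 359.  -229.5   23.2   25.6   74.6]
white_pot 0.68 [339, 201, 350, 220] zmed [23.4 26.3 29.3] rect [ 442.8 -232.3   46.3   13.3   18.4]
coaster 0.84 [288, 201, 321, 226] zmed [0.7 4.1 7.4] rect [ 441.5 -132.4   80.7   83.5    0.5]
tablet_large 0.88 [249, 197, 269, 238] zmed [ 5.6  9.2 12.5] rect [436.9  -6.4 120.1  33.8   8.2]
tablet_medium 0.67 [162, 136, 175, 168] zmed [ 5.5  9.2 12.3] rect [623.8 253.5  90.6  29.8  12.8]
tablet_small 0.73 [290, 138, 307, 158] zmed [ 5.4  9.  12.9] rect [ 628.1 -120.5   24.8   62.5   65.4]
tablet_red 0.76 [196, 193, 215, 228] zmed [ 5.1  9.4 13.2] rect [450.2 139.7  93.3  32.6  10.6]
cra
[... 322 characters left out ...]
tions': array([-1.40878814e+00,  2.58583931e-01,  1.53502564e+00,  6.59057605e-06,
        1.34803443e+00, -2.02784067e-01]), 'joint_vel': array([ 0.00102419, -0.00214243, -0.0001567 ,  0.00025589, -0.00106808,
       -0.00089917]), 'joint_efforts': array([-5.40846559e-04, -4.45662117e+01, -2.90769607e+01, -2.85504757e-04,
        9.83265891e-04,  2.34759668e-06]), 'tcp_pos': array([ 196.2444082 , -513.77658215,  231.30808589]), 'eef_rot': array([-2.56065923e-05,  9.83412023e-01,  1.81385756e-01,  3.73665211e-06]), 'wrist_force': array([-0.21956556, -0.01514165, -0.72126364]), 'ft_torque': array([-0.04208801,  0.04488388, -0.01029238]), 'grip_force': 0.0, 'gripper_width': 1.0013854225776955}
```

View pics/top0.png

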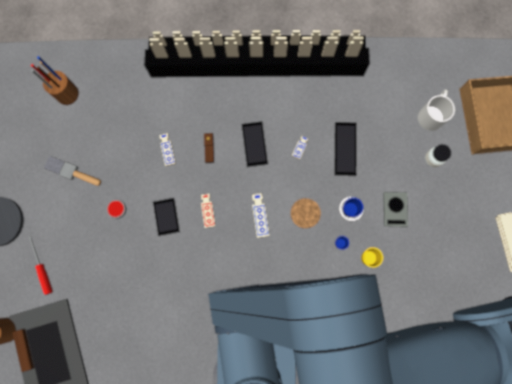

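View pics/scene0.png

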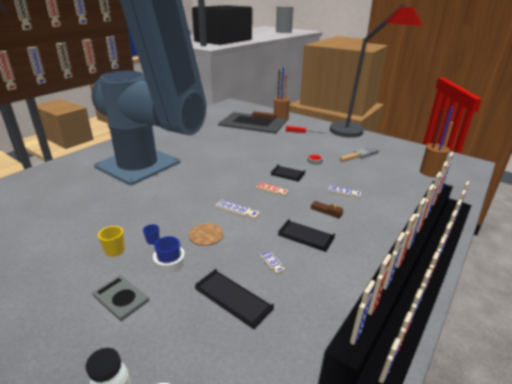

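```bash
python3 - <<'E'
from h import *
p=cv2.imread("pics/top0.png"); d=np.load("top_d.npy")
a=cv2.resize(p[180:275,320:415],None,fx=6,fy=6,interpolation=cv2.INTER_CUBIC)
s=cv2.imread("pics/scene0.png"); b=cv2.resize(s[215:275,90:215],(800-570,570)[:1]+(110,))
cv2.imwrite("pics/crop.png",a)
v,u=np.mgrid[185:235,325:380]; v=v.ravel();u=u.ravel();k=d[v,u]>0;w=world("top",d,u[k],v[k]); 
c=w[(w[:,2]>44)&(w[:,2]<68)]; print("blue rim",len(c),cv2.minEnclosingCircle(c[:,:2].astype(np.float32)),np.percentile(c[:,2],[10,50,90]))
ds=np.load("scene_d.npy"); v,u=np.mgrid[225:275,145:195]; v=v.ravel();u=u.ravel();k=ds[v,u]>0;w=world("scene",ds,u[k],v[k])
c=w[(w[:,2]>48)&(w[:,2]<68)]; print("scene rim",len(c),cv2.minEnclosingCircle(c[:,:2].astype(np.float32)))
for t in["tablet_large","tablet_medium","tablet_small","tablet_red","cradle_large","cradle_medium","cradle_small","coaster"]:
  for cm,D in(("top",d),("scene",ds)):
    q=r.trace(cm,t)
    if not q: continue
    vv,uu=np.nonzero(q[0]["region"]);k=D[vv,uu]>0;w=world(cm,D,uu[k],vv[k]);w=w[abs(w[:,2]-np.median(w[:,2]))<9]
    (c,(A,B),an)=cv2.minAreaRect(w[:,:2].astype(np.float32))
    an=an if A>B else an+90; an=(an+90)%180-90
    C=w[:,:2]-w[:,:2].mean(0);e=np.linalg.svd(C,full_matrices=False)[2][0]
    print(t,cm,[int(x) for x in q[0]["box"]],round(q[0]["confidence"],2),np.round(c,1),round(A,1),round(B,1),"ang",round(an,1),"pca",round((np.degrees(np.arctan2(e[1],e[0]))+90)%180-90,1),"mean",np.round(w.mean(0),1))
E
```

```text
blue rim 124 ((451.0140075683594, -255.68832397460938), 27.232934951782227) [49.33545348 54.57078364 58.63865426]
scene rim 243 ((453.83148193359375, -259.08941650390625), 27.254383087158203)
tablet_large top [249, 197, 269, 238] 0.88 [436.9  -6.4] 120.1 33.8 ang 8.2 pca 8.4 mean [432.1  -6.9   9.2]
tablet_large scene [214, 199, 259, 218] 0.9 [437.9 -14.5] 45.6 120.3 ang -0.1 pca 8.2 mean [437.9 -15.8  10. ]
tablet_medium top [162, 136, 175, 168] 0.67 [623.8 253.5] 90.6 29.8 ang 12.8 pca 13.6 mean [620.5 253.    9.1]
tablet_medium scene [329, 182, 360, 197] 0.48 [622.8 262.1] 92.6 53.6 ang 13.6 pca 14.0 mean [624.7 249.4   9.2]
tablet_small top [290, 138, 307, 158] 0.73 [ 628.1 -120.5] 24.8 62.5 ang -24.6 pca -24.8 mean [ 626.4 -119.8    9.1]
tablet_small scene [261, 251, 282, 279] 0.62 [ 625.4 -123.5] 27.2 74.5 ang -26.9 pca -23.6 mean [ 630.5 -127.4    9.4]
tablet_red top [196, 193, 215, 228] 0.76 [450.2 139.7] 93.3 32.6 ang 10.3 pca 8.5 mean [447.2 138.3   9.5]
tablet_red scene [257, 180, 287, 197] 0.56 [450.1 140.4] 88.3 46.5 ang 11.4 pca 11.3 mean [454.2 130.2   9.8]
cradle_larg
[... 188 characters left out ...]
a -2.3 mean [ 630.4 -254.5   10.4]
cradle_medium top [243, 124, 270, 165] 0.6 [638.1   9.1] 124.6 60.0 ang 7.5 pca 7.4 mean [637.6   9.    9.6]
cradle_medium scene [278, 217, 334, 252] 0.86 [639.7   3.8] 125.0 65.1 ang 8.6 pca 7.4 mean [641.7  -0.8  10.5]
cradle_small top [151, 196, 182, 233] 0.75 [434.7 250.2] 101.6 63.3 ang 11.1 pca 9.7 mean [432.9 250.1   9.7]
cradle_small scene [269, 165, 304, 184] 0.58 [431.  255.3] 96.5 83.0 ang 9.6 pca 7.4 mean [432.9 240.6  10.7]
coaster top [288, 201, 321, 226] 0.84 [ 441.5 -132.4] 80.7 83.5 ang -89.5 pca 72.7 mean [ 441.9 -132.2    4.1]
coaster scene [189, 223, 224, 246] 0.55 [ 443.1 -136.9] 83.1 84.3 ang -28.0 pca -31.6 mean [ 445.5 -138.9    5.6]
```

View pics/crop.png

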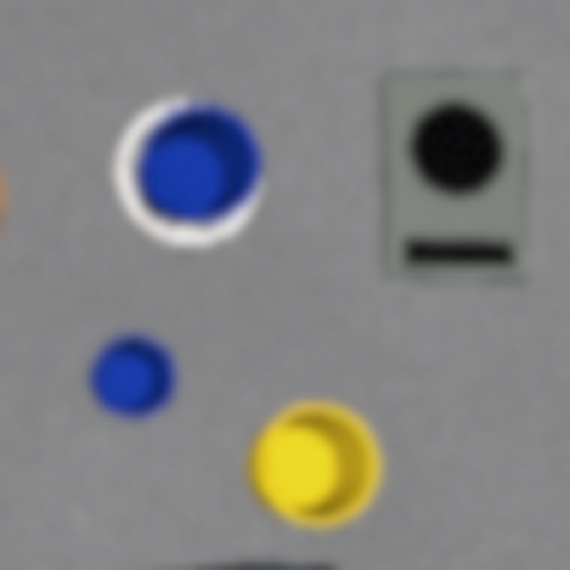

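Candidates (top picture): small blue pot (342,243), yellow pot (372,257), and larger blue pot nested in the white pot (351,208). The last one is meant, because it is blue, the larger of the two blues and sits in the white pot; the crop confirms it.

```bash
cat >> h.py <<'E'
from scipy.spatial.transform import Rotation as R
def plan(x,y,z,yaw=None):
    s=r.state(); q=s["eef_rot"]; T=R.from_quat([q[1],q[2],q[3],q[0]])
    cy=np.degrees(np.arctan2(T.as_matrix()[1,0],T.as_matrix()[0,0]))
    if yaw is None: yaw=cy
    yaw=cy+(yaw-cy+90)%180-90
    G=R.from_euler("z",yaw,degrees=True)*R.from_euler("x",180,degrees=True)
    d=T.inv().apply(np.array([x,y,z])-s["tcp_pos"])/800
    t=(T.inv()*G).as_rotvec()/np.radians(60)
    print("row",np.round(np.r_[d,t],4).tolist(),"yaw",round(cy,1),"->",round(yaw,1),"dist",round(np.linalg.norm(d)*800),"t",round(s["clock"],1),"tcp",np.round(s["tcp_pos"],1),"w",round(s["gripper_width"],2),"q6",round(s["joint_positions"][5],2))
E
python3 -c "
from h import *
plan(452.4,-257.4,120,0)"
```

```text
row [0.4135, -0.1852, 0.1391, 0.0, 0.0, 0.3484] yaw 20.9 -> 0.0 dist 379 t 1.4 tcp [ 196.3 -513.8  231.3] w 1.0 q6 -0.2
```

Request:
servo_tool([
  [0.04,-0.0185,0.0,0,0,0.1],
  [0.08,-0.037,0.0,0,0,0.2],
  [0.13,-0.056,0.01,0,0,0.3],
  [0.17,-0.074,0.03,0,0,0.3484],
  [0.21,-0.093,0.04,0,0,0.3484],
  [0.25,-0.111,0.06,0,0,0.3484],
  [0.29,-0.13,0.08,0,0,0.3484],
  [0.33,-0.148,0.1,0,0,0.3484],
  [0.37,-0.167,0.12,0,0,0.3484],
  [0.4,-0.18,0.135,0,0,0.3484],
  [0.4135,-0.1852,0.1391,0,0,0.3484],
  [0.4135,-0.1852,0.1391,0,0,0.3484],
  [0.4135,-0.1852,0.1391,0,0,0.3484],
], fingers=-1)

```text
clock: 2.48
tcp_pos: [452.6, -257.6, 120.3]
eef_rot: [0.0, 1.0, 0.001, -0.0]
wrist_force: [0.4, -1.1, 0.4]
gripper_width: 1.0
grip_force: 0.0
```

```bash
python3 -c "
from h import *
plan(452.4,-257.4,31,0)"
```

```text
row [-0.0002, -0.0004, 0.1116, 0.0006, 0.0003, 0.0017] yaw 0.1 -> 0.0 dist 89 t 2.5 tcp [ 452.6 -257.6  120.3] w 1.0 q6 0.84
```

Request:
servo_tool([
  [0,0,0.03,0,0,0],
  [0,0,0.06,0,0,0],
  [0,0,0.09,0,0,0],
  [0,0,0.105,0,0,0],
  [0,0,0.1115,0,0,0],
  [0,0,0.1115,0,0,0],
  [0,0,0.1115,0,0,0],
])

```text
clock: 3.07
tcp_pos: [452.4, -258.9, 31.7]
eef_rot: [0.001, 1.0, -0.001, 0.0]
wrist_force: [-0.6, 0.0, 0.5]
gripper_width: 1.002
grip_force: 0.0
```

Request:
servo_tool([
  [0,0,0,0,0,0],
  [0,0,0,0,0,0],
  [0,0,0,0,0,0],
  [0,0,0,0,0,0],
  [0,0,0,0,0,0],
  [0,0,0,0,0,0],
  [0,0,0,0,0,0],
  [0,0,0,0,0,0],
  [0,0,0,0,0,0],
  [0,0,0,0,0,0],
], fingers=1)

```text
clock: 3.9
tcp_pos: [453.1, -257.9, 32.5]
eef_rot: [0.001, 1.0, 0.0, 0.001]
wrist_force: [-1.8, 1.1, 9.0]
gripper_width: 0.59
grip_force: 61.1
```

Request:
servo_tool([
  [0,0,-0.01,0,0,0],
  [0,0,-0.02,0,0,0],
  [0,0,-0.04,0,0,0],
  [0,0,-0.06,0,0,0],
  [0,0,-0.08,0,0,0],
  [0,0,-0.1,0,0,0],
  [0,0,-0.11,0,0,0],
  [0,0,-0.11,0,0,0],
])

```text
clock: 4.57
tcp_pos: [453.6, -258.3, 121.3]
eef_rot: [0.002, 1.0, 0.0, 0.002]
wrist_force: [1.0, -0.5, -1.3]
gripper_width: 0.592
grip_force: 62.5
```

```bash
python3 - <<'E'
from h import *
p,d=r.read_camera("scene"); cv2.imwrite("pics/s1.png",cv2.resize(p[120:330,60:340],None,fx=2.5,fy=2.5))
plan(442.3,-134.6,119,0)
E
```

```text
row [-0.0133, -0.154, 0.0009, 0.0016, -0.0018, 0.0001] yaw 0.0 -> 0.0 dist 124 t 4.6 tcp [ 453.  -257.8  119.9] w 0.59 q6 0.84
```

View pics/s1.png

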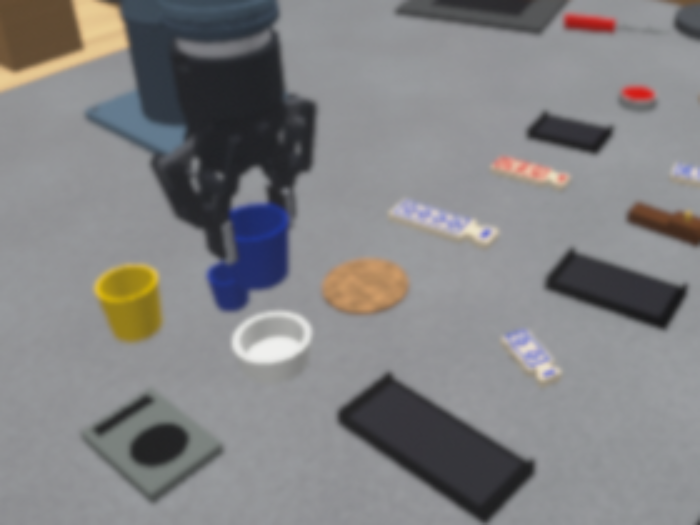

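The blue pot hangs upright between the fingers, and the white pot is empty and in its place. Next is the coaster.

Request:
servo_tool([
  [-0.001,-0.015,0,0,0,0],
  [-0.003,-0.04,0,0,0,0],
  [-0.006,-0.07,0,0,0,0],
  [-0.009,-0.1,0,0,0,0],
  [-0.011,-0.13,0.01,0,0,0],
  [-0.013,-0.148,0.03,0,0,0],
  [-0.0133,-0.154,0.05,0,0,0],
  [-0.0133,-0.154,0.07,0,0,0],
  [-0.0133,-0.154,0.085,0,0,0],
  [-0.0133,-0.154,0.097,0,0,0],
  [-0.0133,-0.154,0.104,0,0,0],
  [-0.0133,-0.154,0.104,0,0,0],
  [-0.0133,-0.154,0.104,0,0,0],
])

```text
clock: 5.7
tcp_pos: [441.5, -134.0, 35.4]
eef_rot: [-0.0, 1.0, -0.0, -0.0]
wrist_force: [0.5, -0.4, -0.7]
gripper_width: 0.59
grip_force: 62.5
```

```bash
python3 - <<'E'
from h import *
p,d=r.read_camera("scene"); cv2.imwrite("pics/s2.png",cv2.resize(p[150:280,130:310],None,fx=4,fy=4))
print(r.state()["wrist_force"])
plan(442.3,-134.6,32,0)
E
```

```text
[-0.09218529  0.58177293 -0.82162007]
row [0.0004, 0.0004, 0.0048, 0.0001, -0.0002, -0.0002] yaw -0.0 -> 0.0 dist 4 t 5.8 tcp [ 442.  -134.3   35.8] w 0.59 q6 1.03
```

View pics/s2.png

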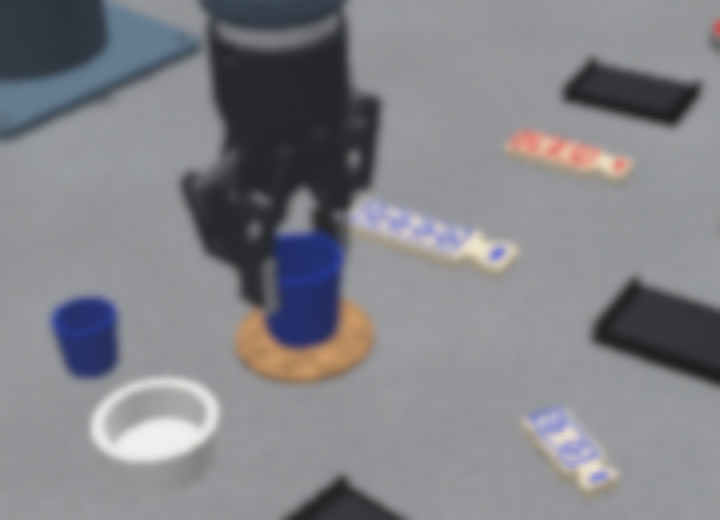

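The pot is held centred just above the coaster (crop ~(305,300)); I'll set it down.

Request:
servo_tool([
  [0,0,0.002,0,0,0],
  [0,0,0.003,0,0,0],
  [0,0,0.004,0,0,0],
  [0,0,0.0045,0,0,0],
  [0,0,0.0045,0,0,0],
])

```text
clock: 6.17
tcp_pos: [442.0, -134.4, 32.6]
eef_rot: [0.0, 1.0, -0.0, 0.0]
wrist_force: [-0.8, 0.5, 4.2]
gripper_width: 0.592
grip_force: 62.9
```

Request:
servo_tool([
  [0,0,0.0005,0,0,0],
  [0,0,0.0005,0,0,0],
  [0,0,0.0005,0,0,0],
  [0,0,0,0,0,0],
  [0,0,0,0,0,0],
  [0,0,0,0,0,0],
], fingers=-1)

```text
clock: 6.67
tcp_pos: [441.8, -134.2, 32.0]
eef_rot: [-0.0, 1.0, -0.0, -0.0]
wrist_force: [0.1, 0.1, 0.3]
gripper_width: 0.998
grip_force: 0.0
```

Request:
servo_tool([
  [0,0,-0.02,0,0,0],
  [0,0,-0.05,0,0,0],
  [0,0,-0.09,0,0,0],
  [0,0,-0.13,0,0,0],
  [0,0,-0.15,0,0,0],
  [0,0,-0.15,0,0,0],
])

```text
clock: 7.17
tcp_pos: [444.1, -135.5, 156.0]
eef_rot: [0.002, 1.0, 0.0, 0.003]
wrist_force: [0.9, -0.6, -0.3]
gripper_width: 0.998
grip_force: 0.0
```

```bash
python3 - <<'E'
from h import *
p,d=r.read_camera("scene"); cv2.imwrite("pics/s3.png",cv2.resize(p[150:280,130:310],None,fx=4,fy=4))
v,u=np.mgrid[200:250,180:235]; v=v.ravel();u=u.ravel();k=d[v,u]>0;w=world("scene",d,u[k],v[k])
c=w[(w[:,2]>49)&(w[:,2]<66)]; print("rim",len(c),cv2.minEnclosingCircle(c[:,:2].astype(np.float32)),np.percentile(c[:,2],[10,50,90]))
plan(430,-8.6,100,8.3)
E
```

```text
rim 178 ((442.1701354980469, -135.51022338867188), 26.949249267578125) [50.38396816 55.24860072 58.23003912]
row [-0.0166, -0.158, 0.0669, 0.0026, -0.0037, -0.1383] yaw 0.0 -> 8.3 dist 138 t 7.2 tcp [ 443.  -134.9  153.9] w 1.0 q6 1.03
```

View pics/s3.png

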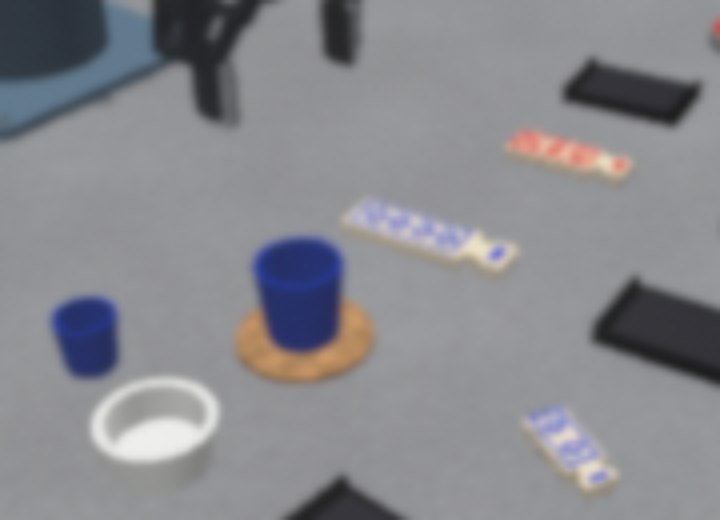

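Request:
servo_tool([
  [-0.002,-0.04,0,0,0,-0.05],
  [-0.004,-0.09,0,0,0,-0.1],
  [-0.006,-0.13,0.02,0,0,-0.1383],
  [-0.007,-0.155,0.05,0.001,-0.001,-0.1383],
  [-0.007,-0.158,0.0669,0.002,-0.003,-0.1383],
  [-0.007,-0.158,0.0669,0.002,-0.003,-0.1383],
  [-0.007,-0.158,0.0669,0.002,-0.003,-0.1383],
])

```text
clock: 7.8
tcp_pos: [434.9, -7.3, 97.1]
eef_rot: [-0.002, 0.997, 0.073, -0.003]
wrist_force: [-0.1, -0.0, -0.0]
gripper_width: 1.001
grip_force: 0.0
```

```bash
python3 - <<'E'
from h import *
plan(437.4,-8.3,3,8.3)
E
```

```text
row [0.0037, 0.0022, 0.1176, -0.0035, 0.0063, 0.0009] yaw 8.4 -> 8.3 dist 94 t 7.8 tcp [434.9  -7.3  97.1] w 1.0 q6 1.15
```

Request:
servo_tool([
  [0.002,0.001,0.03,-0.002,0.003,0],
  [0.003,0.002,0.06,-0.003,0.006,0],
  [0.0037,0.0022,0.09,-0.003,0.006,0],
  [0.0037,0.0022,0.108,-0.003,0.006,0],
  [0.0037,0.0022,0.116,-0.003,0.006,0],
  [0.0037,0.0022,0.116,-0.003,0.006,0],
  [0.0037,0.0022,0.116,-0.003,0.006,0],
  [0.0037,0.0022,0.116,-0.003,0.006,0],
])

```text
clock: 8.47
tcp_pos: [440.2, -9.5, 6.8]
eef_rot: [0.001, 0.997, 0.072, 0.003]
wrist_force: [-0.3, -0.5, -0.9]
gripper_width: 0.999
grip_force: 0.0
```

```bash
python3 - <<'E'
from h import *
plan(437.4,-8.3,3,8.3)
E
```

```text
row [-0.0032, -0.002, 0.0047, 0.0016, -0.0051, -0.0006] yaw 8.3 -> 8.3 dist 5 t 8.5 tcp [440.2  -9.5   6.8] w 1.0 q6 1.15
```

Request:
servo_tool([
  [-0.0035,-0.002,0.0045,0.0015,-0.005,0],
  [-0.0035,-0.002,0.0045,0.0015,-0.005,0],
  [-0.0035,-0.002,0.0045,0.0015,-0.005,0],
  [-0.0035,-0.002,0.0045,0.0015,-0.005,0],
  [-0.0035,-0.002,0.0045,0.0015,-0.005,0],
])

```text
clock: 8.88
tcp_pos: [436.2, -7.7, 2.3]
eef_rot: [-0.0, 0.997, 0.072, -0.001]
wrist_force: [-0.4, 0.2, -0.3]
gripper_width: 1.0
grip_force: 0.0
```

Request:
servo_tool([
  [0,0,0,0,0,0],
  [0,0,0,0,0,0],
  [0,0,0,0,0,0],
  [0,0,0,0,0,0],
  [0,0,0,0,0,0],
  [0,0,0,0,0,0],
  [0,0,0,0,0,0],
  [0,0,0,0,0,0],
  [0,0,0,0,0,0],
  [0,0,0,0,0,0],
  [0,0,0,0,0,0],
  [0,0,0,0,0,0],
], fingers=1)

```text
clock: 9.88
tcp_pos: [436.2, -7.8, 2.5]
eef_rot: [-0.0, 0.997, 0.072, -0.001]
wrist_force: [-1.0, -0.4, 5.7]
gripper_width: 0.373
grip_force: 59.5
```

Request:
servo_tool([
  [0,0,-0.01,0,0,0],
  [0,0,-0.03,0,0,0],
  [0,0,-0.06,0,0,0],
  [0,0,-0.09,0,0,0],
  [0,0,-0.11,0,0,0],
  [0,0,-0.12,0,0,0],
  [0,0,-0.12,0,0,0],
  [0,0,-0.12,0,0,0],
  [0,0,-0.12,0,0,0],
])

```text
clock: 10.63
tcp_pos: [435.4, -7.6, 97.1]
eef_rot: [-0.001, 0.997, 0.072, -0.002]
wrist_force: [-0.6, 0.4, -1.6]
gripper_width: 0.377
grip_force: 59.9
```

```bash
python3 - <<'E'
from h import *
p,d=r.read_camera("scene"); cv2.imwrite("pics/s4.png",cv2.resize(p[120:330,130:410],None,fx=2.5,fy=2.5))
plan(626.8,-250.2,97,-2.4)
E
```

```text
row [0.1932, 0.3347, -0.0015, -0.0013, 0.0042, 0.1782] yaw 8.3 -> -2.4 dist 309 t 10.7 tcp [435.3  -7.5  97. ] w 0.38 q6 1.15
```

View pics/s4.png

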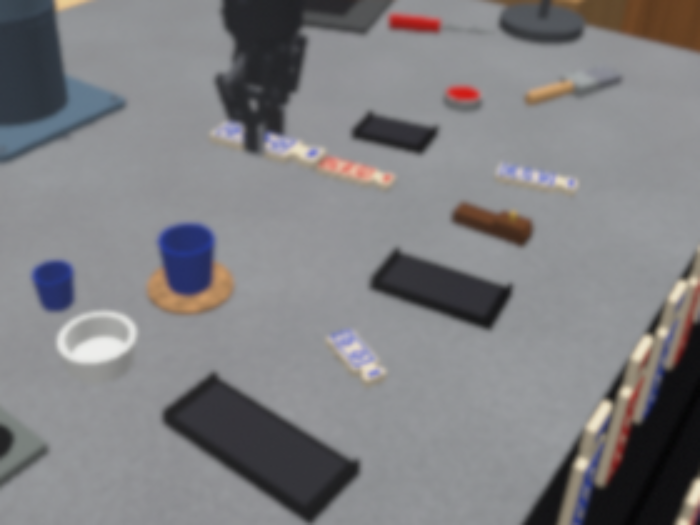

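The large tablet is held level; next is its cradle.

Request:
servo_tool([
  [0.01,0.017,0,0,0,0.02],
  [0.03,0.052,0,0,0.001,0.05],
  [0.055,0.095,0,0,0.002,0.09],
  [0.08,0.139,0,0,0.003,0.13],
  [0.105,0.182,0,-0.001,0.004,0.16],
  [0.13,0.225,0,-0.001,0.004,0.1782],
  [0.155,0.269,0,-0.001,0.004,0.1782],
  [0.175,0.303,0,-0.001,0.004,0.1782],
  [0.187,0.324,0,-0.001,0.004,0.1782],
  [0.192,0.333,0,-0.001,0.004,0.1782],
  [0.1925,0.3345,0,-0.001,0.004,0.1782],
  [0.1925,0.3345,0,-0.001,0.004,0.1782],
  [0.1925,0.3345,0,-0.001,0.004,0.1782],
  [0.1925,0.3345,0,-0.001,0.004,0.1782],
])

```text
clock: 11.85
tcp_pos: [626.5, -249.0, 97.5]
eef_rot: [-0.0, 1.0, -0.02, 0.001]
wrist_force: [-0.2, -0.5, -1.0]
gripper_width: 0.374
grip_force: 59.9
```

```bash
python3 - <<'E'
from h import *
plan(626.2,-250.2,15,-2.4)
E
```

```text
row [-0.0004, 0.0016, 0.1031, -0.0005, -0.0011, 0.0009] yaw -2.3 -> -2.4 dist 82 t 11.8 tcp [ 626.5 -249.    97.5] w 0.37 q6 1.07
```

Request:
servo_tool([
  [0,0.001,0.02,0,0,0],
  [0,0.0015,0.05,0,0,0],
  [0,0.0015,0.075,0,0,0],
  [0,0.0015,0.09,0,0,0],
  [0,0.0015,0.099,0,0,0],
  [0,0.0015,0.103,0,0,0],
  [0,0.0015,0.103,0,0,0],
  [0,0.0015,0.103,0,0,0],
  [0,0.0015,0.103,0,0,0],
])

```text
clock: 12.6
tcp_pos: [628.2, -252.0, 16.6]
eef_rot: [0.001, 1.0, -0.021, 0.002]
wrist_force: [0.1, 0.6, -0.2]
gripper_width: 0.375
grip_force: 59.9
```

Request:
servo_tool([
  [0,0,0.001,0,0,0],
  [0,0,0.002,0,0,0],
  [0,0,0.0025,0,0,0],
  [0,0,0.0025,0,0,0],
  [0,0,0.0025,0,0,0],
])

```text
clock: 13.02
tcp_pos: [627.4, -251.6, 13.2]
eef_rot: [0.0, 1.0, -0.021, 0.001]
wrist_force: [1.0, 0.3, -0.2]
gripper_width: 0.376
grip_force: 59.9
```

Request:
servo_tool([
  [0,-0.001,0.0005,0,0,0],
  [0,-0.0015,0.001,0,0,0],
  [0,-0.0015,0.0013,0,0,0],
  [0,-0.0015,0.0013,0,0,0],
])

```text
clock: 13.35
tcp_pos: [627.5, -250.6, 12.6]
eef_rot: [0.0, 1.0, -0.021, 0.001]
wrist_force: [-1.3, 0.2, 2.8]
gripper_width: 0.373
grip_force: 60.3
```

Request:
servo_tool([
  [0,0,0,0,0,0],
  [0,0,0,0,0,0],
  [0,0,0,0,0,0],
  [0,0,0,0,0,0],
  [0,0,0,0,0,0],
  [0,0,-0.01,0,0,0],
  [0,0,-0.04,0,0,0],
  [0,0,-0.08,0,0,0],
  [0,0,-0.11,0,0,0],
  [0,0,-0.11,0,0,0],
  [0,0,-0.11,0,0,0],
  [0,0,-0.11,0,0,0],
], fingers=-1)

```text
clock: 14.35
tcp_pos: [626.9, -250.1, 100.0]
eef_rot: [0.0, 1.0, -0.021, 0.001]
wrist_force: [-0.1, 0.5, 0.7]
gripper_width: 0.996
grip_force: 0.0
```

```bash
python3 - <<'E'
from h import *
plan(627.1,-122,95,-24.5)
E
```

```text
row [-0.0065, -0.16, 0.0063, -0.0003, -0.0018, 0.3684] yaw -2.4 -> -24.5 dist 128 t 14.3 tcp [ 626.9 -250.1  100. ] w 1.0 q6 1.07
```

Request:
servo_tool([
  [-0.001,-0.03,0,0,0,0.1],
  [-0.003,-0.08,0,0,0,0.2],
  [-0.005,-0.12,0,0,0,0.3],
  [-0.006,-0.15,0.003,0,0,0.3684],
  [-0.0065,-0.16,0.006,0,-0.001,0.3684],
  [-0.0065,-0.16,0.006,0,-0.001,0.3684],
  [-0.0065,-0.16,0.006,0,-0.001,0.3684],
  [-0.0065,-0.16,0.006,0,-0.001,0.3684],
])

```text
clock: 15.02
tcp_pos: [627.3, -123.6, 94.7]
eef_rot: [0.0, 0.977, -0.212, 0.0]
wrist_force: [-0.4, 0.0, 0.6]
gripper_width: 1.002
grip_force: 0.0
```

```bash
python3 - <<'E'
from h import *
plan(627.4,-122.2,3,-24.5)
p,d=r.read_camera("scene"); cv2.imwrite("pics/s5.png",cv2.resize(p[120:340,130:410],None,fx=2.5,fy=2.5))
q=r.trace("scene","tablet_large")
for x in q[:2]:
    vv,uu=np.nonzero(x["region"]);k=d[vv,uu]>0;w=world("scene",d,uu[k],vv[k]);w=w[abs(w[:,2]-np.median(w[:,2]))<9]
    print(x["confidence"],[int(i) for i in x["box"]],cv2.minAreaRect(w[:,:2].astype(np.float32)),w.mean(0))
E
```

```text
row [-0.0007, -0.0016, 0.1146, 0.0002, -0.0006, 0.0003] yaw -24.5 -> -24.5 dist 92 t 15.0 tcp [ 627.3 -123.6   94.7] w 1.0 q6 1.63
0.69 [205, 273, 261, 316] ((630.0501098632812, -252.6792755126953), (33.341461181640625, 117.8296127319336), 86.89051055908203) [ 631.86259269 -254.5098381    19.58330558]
```

View pics/s5.png

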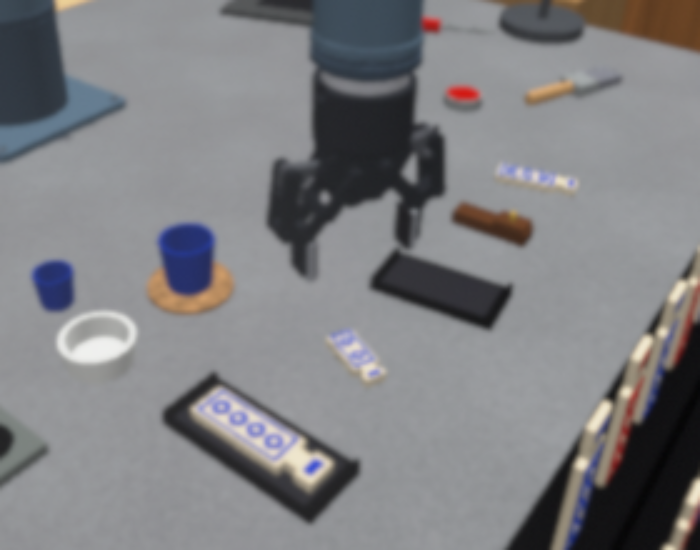

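The large tablet lies flat and centred in its cradle (crop ~(262,440)), about 4 mm along. Now the small one.

Request:
servo_tool([
  [0,0,0.03,0,0,0],
  [-0.0005,-0.001,0.06,0,0,0],
  [-0.0005,-0.0015,0.09,0,0,0],
  [-0.0005,-0.0015,0.108,0,0,0],
  [-0.0005,-0.0015,0.1145,0,0,0],
  [-0.0005,-0.0015,0.1145,0,0,0],
  [-0.0005,-0.0015,0.1145,0,0,0],
  [-0.0005,-0.0015,0.1145,0,0,0],
  [-0.0005,-0.0015,0.1145,0,0,0],
])

```text
clock: 15.87
tcp_pos: [628.8, -121.6, 5.3]
eef_rot: [0.0, 0.977, -0.212, 0.002]
wrist_force: [0.9, -0.3, 0.0]
gripper_width: 1.001
grip_force: 0.0
```

Request:
servo_tool([
  [0,0,0,0,0,0],
  [0,0,0,0,0,0],
  [0,0,0,0,0,0],
])

```text
clock: 16.12
tcp_pos: [628.0, -121.0, 4.3]
eef_rot: [0.0, 0.977, -0.212, 0.001]
wrist_force: [0.2, -0.7, 0.0]
gripper_width: 0.997
grip_force: 0.0
```

Request:
servo_tool([
  [0,0,0.0015,0,0,0],
  [0,0,0.0015,0,0,0],
  [0,0,0.0015,0,0,0],
  [0,0,0.0015,0,0,0],
  [0,0,0.0015,0,0,0],
  [0,0,0.0015,0,0,0],
  [0,0,0.0015,0,0,0],
  [0,0,0.0015,0,0,0],
  [0,0,0.0015,0,0,0],
  [0,0,0.0015,0,0,0],
  [0,0,0.0015,0,0,0],
  [0,0,0.0015,0,0,0],
  [0,0,0.0015,0,0,0],
], fingers=1)

```text
clock: 17.2
tcp_pos: [627.9, -121.1, 2.8]
eef_rot: [-0.0, 0.977, -0.212, 0.001]
wrist_force: [0.5, 0.8, 3.6]
gripper_width: 0.279
grip_force: 59.3
```

Request:
servo_tool([
  [0,0,-0.01,0,0,0],
  [0,0,-0.03,0,0,0],
  [0,0,-0.06,0,0,0],
  [0,0,-0.09,0,0,0],
  [0,0,-0.11,0,0,0],
  [0,0,-0.12,0,0,0],
  [0,0,-0.12,0,0,0],
  [0,0,-0.12,0,0,0],
  [0,0,-0.12,0,0,0],
  [0,0,-0.12,0,0,0],
])

```text
clock: 18.03
tcp_pos: [626.5, -120.6, 96.8]
eef_rot: [-0.0, 0.977, -0.212, -0.001]
wrist_force: [0.6, 0.8, -0.7]
gripper_width: 0.279
grip_force: 58.9
```

```bash
python3 - <<'E'
from h import *
plan(433.5,251,97,10)
E
```

```text
row [-0.4122, -0.3226, 0.0006, -0.0007, 0.0018, -0.5751] yaw -24.5 -> 10.0 dist 419 t 18.0 tcp [ 626.5 -120.6   96.8] w 0.28 q6 1.63
```

Request:
servo_tool([
  [-0.01,-0.008,0,0,0,-0.03],
  [-0.03,-0.024,0,0,0,-0.09],
  [-0.06,-0.047,0,0,0,-0.15],
  [-0.095,-0.074,0,0,0,-0.21],
  [-0.13,-0.102,0,0,0,-0.27],
  [-0.165,-0.129,0,0,0,-0.33],
  [-0.2,-0.156,0,0,0,-0.39],
  [-0.235,-0.184,0,0,0,-0.45],
  [-0.27,-0.211,0,0,0,-0.51],
  [-0.305,-0.238,0,0,0,-0.55],
  [-0.34,-0.266,0,0,0,-0.575],
  [-0.37,-0.289,0,0,0.001,-0.575],
  [-0.395,-0.308,0,0,0.001,-0.575],
  [-0.407,-0.318,0,0,0.001,-0.575],
  [-0.411,-0.321,0,0,0.001,-0.575],
  [-0.411,-0.321,0,0,0.001,-0.575],
  [-0.411,-0.321,0,0,0.001,-0.575],
  [-0.411,-0.321,0,0,0.001,-0.575],
  [-0.411,-0.321,0,0,0.001,-0.575],
])

```text
clock: 19.62
tcp_pos: [435.4, 248.1, 98.1]
eef_rot: [0.0, 0.996, 0.087, 0.001]
wrist_force: [0.4, -0.3, -0.3]
gripper_width: 0.28
grip_force: 58.9
```

```bash
python3 - <<'E'
from h import *
plan(433.5,249,15,10)
E
```

```text
row [-0.0024, -0.0016, 0.1039, 0.0008, -0.0021, -0.0012] yaw 9.9 -> 10.0 dist 83 t 19.6 tcp [435.4 248.1  98.1] w 0.28 q6 1.69
```

Request:
servo_tool([
  [-0.001,-0.001,0.02,0,0,0],
  [-0.002,-0.001,0.05,0,0,0],
  [-0.002,-0.001,0.075,0,0,0],
  [-0.002,-0.001,0.09,0,0,0],
  [-0.002,-0.001,0.099,0,0,0],
  [-0.002,-0.001,0.103,0,0,0],
  [-0.002,-0.001,0.103,0,0,0],
  [-0.002,-0.001,0.103,0,0,0],
  [-0.002,-0.001,0.103,0,0,0],
  [-0.002,-0.001,0.103,0,0,0],
  [-0.002,-0.001,0.103,0,0,0],
])

```text
clock: 20.53
tcp_pos: [433.8, 249.7, 16.5]
eef_rot: [0.0, 0.996, 0.087, 0.002]
wrist_force: [-0.5, -0.8, -0.7]
gripper_width: 0.279
grip_force: 58.9
```

```bash
python3 - <<'E'
from h import *
plan(433.5,249,12.7,10); print(r.state()["wrist_force"])
p,d=r.read_camera("scene"); cv2.imwrite("pics/s6.png",cv2.resize(p[110:210,220:380],None,fx=5,fy=5))
E
```

```text
row [-0.0006, 0.0008, 0.0048, 0.0005, -0.0034, 0.0001] yaw 10.0 -> 10.0 dist 4 t 20.5 tcp [433.8 249.7  16.5] w 0.28 q6 1.7
[-0.50805988 -0.77271032 -0.70739606]
```

View pics/s6.png

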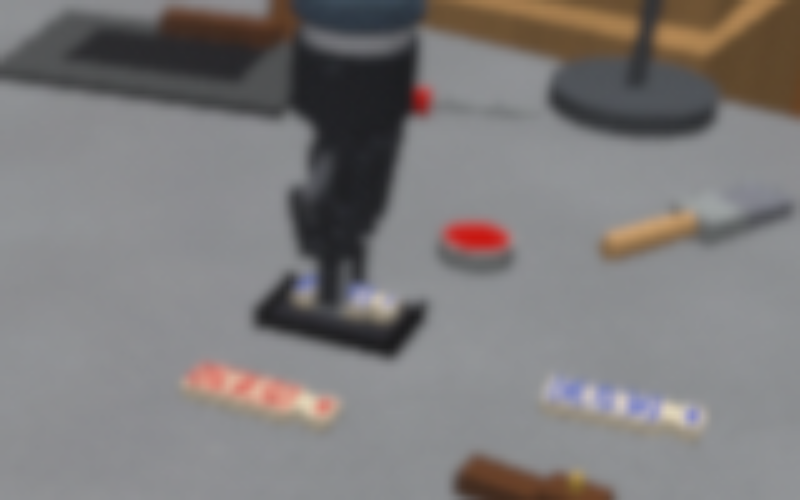

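The small tablet is over its cradle (crop (343,295)), between the lips; I'll lower it and release.

Request:
servo_tool([
  [0,0,0.002,0,-0.001,0],
  [0,0,0.0035,0,-0.002,0],
  [0,0,0.0045,0,-0.002,0],
  [0,0,0.0048,0,-0.002,0],
  [0,0,0.0048,0,-0.002,0],
  [0,0,0.0048,0,-0.002,0],
])

```text
clock: 21.08
tcp_pos: [433.4, 249.6, 12.7]
eef_rot: [0.0, 0.996, 0.087, 0.0]
wrist_force: [-2.4, -0.6, 7.6]
gripper_width: 0.278
grip_force: 60.0
```

Request:
servo_tool([
  [0,0,0,0,0,0],
  [0,0,0,0,0,0],
  [0,0,0,0,0,0],
  [0,0,0,0,0,0],
  [0,0,0,0,0,0],
  [0,0,-0.01,0,0,0],
  [0,0,-0.04,0,0,0],
  [0,0,-0.08,0,0,0],
  [0,0,-0.11,0,0,0],
  [0,0,-0.11,0,0,0],
  [0,0,-0.11,0,0,0],
  [0,0,-0.11,0,0,0],
], fingers=-1)

```text
clock: 22.08
tcp_pos: [433.0, 249.5, 99.9]
eef_rot: [0.0, 0.996, 0.087, -0.0]
wrist_force: [-0.8, 1.5, -0.1]
gripper_width: 0.999
grip_force: 0.0
```

```bash
python3 - <<'E'
from h import *
plan(623.5,251.5,95,13.5)
E
```

```text
row [0.235, 0.0388, 0.0062, 0.0006, 0.0001, -0.0583] yaw 10.0 -> 13.5 dist 191 t 22.1 tcp [433.  249.5  99.9] w 1.0 q6 1.7
```

Request:
servo_tool([
  [0.02,0.004,0,0,0,-0.02],
  [0.06,0.01,0,0,0,-0.04],
  [0.11,0.018,0,0,0,-0.058],
  [0.16,0.027,0,0,0,-0.058],
  [0.2,0.033,0.003,0,0,-0.058],
  [0.225,0.037,0.006,0,0,-0.058],
  [0.235,0.039,0.006,0,0,-0.058],
  [0.235,0.039,0.006,0,0,-0.058],
  [0.235,0.039,0.006,0,0,-0.058],
  [0.235,0.039,0.006,0,0,-0.058],
])

```text
clock: 22.92
tcp_pos: [621.9, 251.6, 94.5]
eef_rot: [0.0, 0.993, 0.118, -0.001]
wrist_force: [0.2, 1.0, 0.6]
gripper_width: 1.003
grip_force: 0.0
```

```bash
python3 - <<'E'
from h import *
plan(624,251.5,2.7,13.5)
for n in("scene","top"):
  p,d=r.read_camera(n)
  if n=="scene":cv2.imwrite("pics/s7.png",cv2.resize(p[110:210,220:380],None,fx=5,fy=5))
  for t in("tablet_small","cradle_small"):
   for x in r.trace(n,t)[:1]:
    vv,uu=np.nonzero(x["region"]);k=d[vv,uu]>0;w=world(n,d,uu[k],vv[k]);w=w[abs(w[:,2]-np.median(w[:,2]))<9]
    print(n,t,round(x["confidence"],2),[int(i) for i in x["box"]],cv2.minAreaRect(w[:,:2].astype(np.float32)),w.mean(0))
E
```

```text
row [0.0029, 0.0007, 0.1147, 0.0004, 0.0026, 0.0001] yaw 13.5 -> 13.5 dist 92 t 22.9 tcp [621.9 251.6  94.5] w 1.0 q6 1.55
scene cradle_small 0.52 [271, 164, 309, 183] ((430.31195068359375, 253.69720458984375), (97.62613677978516, 73.46315002441406), 11.161080360412598) [436.77932368 234.31738434  10.43171548]
top tablet_small 0.55 [170, 210, 172, 226] ((430.04217529296875, 242.22021484375), (45.51942443847656, 8.968648910522461), 8.81715202331543) [428.30524632 242.17169141  18.98249509]
top cradle_small 0.54 [163, 197, 179, 232] ((435.4704284667969, 235.22308349609375), (94.5748519897461, 29.140626907348633), 8.102126121520996) [436.01858417 232.09767694   9.64554299]
```

View pics/s7.png

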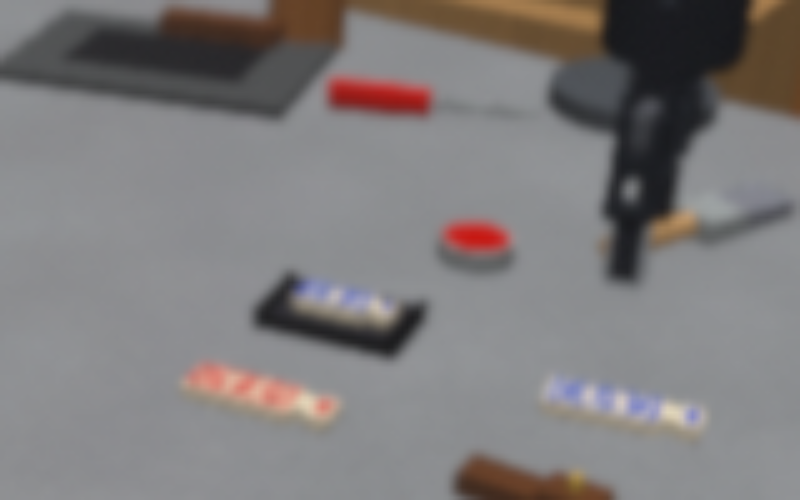

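The small tablet lies flat between the lips (crop (343,302)), perhaps slightly to the rear; I'll measure it once the arm is clear. Now the medium one.

Request:
servo_tool([
  [0.001,0,0.03,0,0,0],
  [0.0015,0.0005,0.06,0,0,0],
  [0.0015,0.0005,0.09,0,0,0],
  [0.0015,0.0005,0.108,0,0,0],
  [0.0015,0.0005,0.1145,0,0,0],
  [0.0015,0.0005,0.1155,0,0,0],
  [0.0015,0.0005,0.1155,0,0,0],
  [0.0015,0.0005,0.1155,0,0,0],
  [0.0015,0.0005,0.1155,0,0,0],
  [0.0015,0.0005,0.1155,0,0,0],
  [0.0015,0.0005,0.1155,0,0,0],
])

```text
clock: 24.13
tcp_pos: [625.7, 251.5, 3.8]
eef_rot: [0.0, 0.993, 0.117, 0.001]
wrist_force: [-0.1, -0.1, -0.7]
gripper_width: 1.0
grip_force: 0.0
```

Request:
servo_tool([
  [-0.0015,0,0.001,0,0,0],
  [-0.0015,0,0.001,0,0,0],
  [-0.0015,0,0.001,0,0,0],
  [-0.0015,0,0.001,0,0,0],
  [-0.0015,0,0.001,0,0,0],
  [-0.0015,0,0.001,0,0,0],
  [-0.0015,0,0.001,0,0,0],
  [-0.0015,0,0.001,0,0,0],
  [-0.0015,0,0.001,0,0,0],
  [-0.0015,0,0.001,0,0,0],
  [-0.0015,0,0.001,0,0,0],
  [-0.0015,0,0.001,0,0,0],
  [-0.0015,0,0.001,0,0,0],
], fingers=1)

```text
clock: 25.22
tcp_pos: [624.3, 251.1, 2.4]
eef_rot: [0.0, 0.993, 0.117, 0.0]
wrist_force: [-0.2, 0.6, 5.2]
gripper_width: 0.327
grip_force: 59.7
```

Request:
servo_tool([
  [0,0,-0.01,0,0,0],
  [0,0,-0.03,0,0,0],
  [0,0,-0.06,0,0,0],
  [0,0,-0.09,0,0,0],
  [0,0,-0.11,0,0,0],
  [0,0,-0.12,0,0,0],
  [0,0,-0.12,0,0,0],
  [0,0,-0.12,0,0,0],
  [0,0,-0.12,0,0,0],
  [0,0,-0.12,0,0,0],
])

```text
clock: 26.05
tcp_pos: [622.8, 250.8, 96.1]
eef_rot: [0.0, 0.993, 0.117, -0.002]
wrist_force: [-0.9, 0.4, -0.1]
gripper_width: 0.331
grip_force: 59.2
```

```bash
python3 - <<'E'
from h import *
plan(638.5,7,97,7.5)
E
```

```text
row [-0.052, 0.3009, -0.0008, 0.0007, 0.0031, 0.0996] yaw 13.5 -> 7.5 dist 244 t 26.1 tcp [622.8 250.8  96.1] w 0.33 q6 1.55
```

Request:
servo_tool([
  [-0.002,0.01,0,0,0,0.01],
  [-0.006,0.035,0,0,0,0.03],
  [-0.013,0.075,0,0,0.001,0.05],
  [-0.02,0.115,0,0,0.002,0.07],
  [-0.027,0.155,0,0,0.002,0.09],
  [-0.034,0.195,0,0,0.003,0.1],
  [-0.041,0.235,0,0,0.003,0.1],
  [-0.047,0.27,0,0,0.003,0.1],
  [-0.05,0.29,0,0,0.003,0.1],
  [-0.052,0.299,0,0,0.003,0.1],
  [-0.052,0.301,0,0,0.003,0.1],
  [-0.052,0.301,0,0,0.003,0.1],
  [-0.052,0.301,0,0,0.003,0.1],
  [-0.052,0.301,0,0,0.003,0.1],
])

```text
clock: 27.22
tcp_pos: [639.4, 8.7, 98.0]
eef_rot: [-0.0, 0.998, 0.066, 0.001]
wrist_force: [0.4, 0.6, -0.3]
gripper_width: 0.329
grip_force: 59.2
```

```bash
python3 - <<'E'
from h import *
plan(638.8,7,15,7.5)
E
```

```text
row [-0.0014, 0.002, 0.1038, 0.0, -0.0028, 0.0011] yaw 7.6 -> 7.5 dist 83 t 27.2 tcp [639.4   8.7  98. ] w 0.33 q6 1.28
```

Request:
servo_tool([
  [-0.001,0.001,0.02,0,0,0],
  [-0.001,0.001,0.05,0,0,0],
  [-0.001,0.001,0.075,0,0,0],
  [-0.001,0.001,0.09,0,0,0],
  [-0.001,0.001,0.099,0,0,0],
  [-0.001,0.001,0.103,0,0,0],
  [-0.001,0.001,0.103,0,0,0],
  [-0.001,0.001,0.103,0,0,0],
  [-0.001,0.001,0.103,0,0,0],
  [-0.001,0.001,0.103,0,0,0],
  [-0.001,0.001,0.103,0,0,0],
])

```text
clock: 28.13
tcp_pos: [639.8, 6.2, 16.7]
eef_rot: [0.0, 0.998, 0.065, 0.002]
wrist_force: [0.6, -0.3, 0.6]
gripper_width: 0.326
grip_force: 59.2
```

```bash
python3 - <<'E'
from h import *
plan(638.8,7,12.4,7.5); print(r.state()["wrist_force"])
E
```

```text
row [-0.0012, -0.0012, 0.0054, 0.0009, -0.0045, -0.0003] yaw 7.5 -> 7.5 dist 4 t 28.1 tcp [639.8   6.2  16.7] w 0.33 q6 1.28
[ 0.57249619 -0.3406698   0.62544226]
```

Request:
servo_tool([
  [-0.001,-0.001,0.002,0,-0.001,0],
  [-0.001,-0.001,0.0035,0,-0.002,0],
  [-0.001,-0.001,0.0045,0,-0.003,0],
  [-0.001,-0.001,0.005,0,-0.003,0],
  [-0.001,-0.001,0.005,0,-0.003,0],
  [-0.001,-0.001,0.005,0,-0.003,0],
])

```text
clock: 28.63
tcp_pos: [638.2, 7.0, 12.3]
eef_rot: [0.0, 0.998, 0.065, -0.0]
wrist_force: [-2.7, -0.6, 5.6]
gripper_width: 0.327
grip_force: 59.9
```

Request:
servo_tool([
  [0,0,0,0,0,0],
  [0,0,0,0,0,0],
  [0,0,0,0,0,0],
  [0,0,0,0,0,0],
  [0,0,0,0,0,0],
  [0,0,-0.01,0,0,0],
  [0,0,-0.04,0,0,0],
  [0,0,-0.08,0,0,0],
  [0,0,-0.12,0,0,0],
  [0,0,-0.16,0,0,0],
  [0,0,-0.18,0,0,0],
  [0,0,-0.18,0,0,0],
  [0,0,-0.18,0,0,0],
], fingers=-1)

```text
clock: 29.72
tcp_pos: [639.0, 7.0, 157.5]
eef_rot: [0.001, 0.998, 0.065, 0.002]
wrist_force: [0.1, -0.3, -0.1]
gripper_width: 1.0
grip_force: 0.0
```

```bash
python3 - <<'E'
from h import *
plan(300,-420,220,-20)
E
```

```text
row [-0.4894, 0.4742, -0.079, 0.0006, -0.0032, 0.458] yaw 7.5 -> -20.0 dist 549 t 29.7 tcp [639.    7.  157.5] w 1.0 q6 1.28
```

Request:
servo_tool([
  [-0.02,0.02,-0.02,0,0,0.03],
  [-0.05,0.05,-0.05,0,0,0.08],
  [-0.08,0.08,-0.079,0,0,0.12],
  [-0.115,0.11,-0.079,0,0,0.16],
  [-0.15,0.145,-0.079,0,0,0.2],
  [-0.185,0.18,-0.079,0,0,0.24],
  [-0.22,0.213,-0.079,0,0,0.28],
  [-0.255,0.247,-0.079,0,0,0.32],
  [-0.29,0.281,-0.079,0,0,0.36],
  [-0.325,0.315,-0.079,0,0,0.4],
  [-0.36,0.349,-0.079,0,0,0.44],
  [-0.395,0.383,-0.079,0,0,0.458],
  [-0.43,0.417,-0.079,0,0,0.458],
  [-0.46,0.446,-0.079,0,0,0.458],
  [-0.48,0.465,-0.079,0,0,0.458],
  [-0.489,0.474,-0.079,0,0,0.458],
  [-0.489,0.474,-0.079,0,0,0.458],
  [-0.489,0.474,-0.079,0,0,0.458],
  [-0.489,0.474,-0.079,0,0,0.458],
])

```text
clock: 31.3
tcp_pos: [300.6, -418.3, 218.5]
eef_rot: [-0.001, 0.985, -0.173, -0.0]
wrist_force: [0.9, -0.3, 0.0]
gripper_width: 0.997
grip_force: 0.0
```

```bash
python3 - <<'E'
from h import *
im=[]
D={}
for n in("top","scene"):
  p,d=r.read_camera(n); D[n]=d; im.append(p)
  for t in("tablet_small","cradle_small","tablet_medium","cradle_medium","tablet_large","cradle_large","tablet_red","blue_pot","coaster"):
   for x in r.trace(n,t)[:1]:
    vv,uu=np.nonzero(x["region"]);k=d[vv,uu]>0;w=world(n,d,uu[k],vv[k]);w=w[abs(w[:,2]-np.median(w[:,2]))<9]
    c,s,a=cv2.minAreaRect(w[:,:2].astype(np.float32))
    print(n,t,round(x["confidence"],2),[int(i) for i in x["box"]],np.round(c,1),np.round(s,1),round(a,1),"z",round(np.median(w[:,2]),1))
t=cv2.resize(im[0][110:245,140:370],None,fx=3.4,fy=3.4,interpolation=cv2.INTER_CUBIC)
cv2.imwrite("pics/t8.png",t); print(t.shape)
E
```

```text
top tablet_small 0.6 [161, 206, 173, 229] [435.9 250.7] [65.2 30. ] 8.9 z 18.9
top cradle_small 0.55 [338, 127, 352, 169] [ 628.1 -249. ] [ 35.1 120.5] 88.5 z 19.1
top tablet_medium 0.74 [245, 129, 260, 157] [639.4  11.5] [91.  27.9] 6.5 z 19.3
top cradle_medium 0.67 [241, 126, 268, 163] [638.6   8.5] [124.8  59.8] 7.5 z 9.4
top tablet_large 0.98 [340, 126, 352, 167] [ 628.3 -248.2] [ 34.4 120.7] 85.7 z 19.1
top cradle_large 0.76 [335, 122, 357, 174] [ 625.4 -247.1] [ 59.3 154.1] 87.5 z 9.5
top tablet_red 0.87 [197, 194, 214, 229] [449.1 138.2] [91.8 30.3] 8.8 z 9.2
top blue_pot 0.76 [298, 199, 318, 222] [ 442.2 -132.4] [40.9 38.5] 33.9 z 23.3
top coaster 0.89 [289, 199, 322, 230] [ 440.8 -131.9] [79.8 81.6] 45.7 z 3.9
scene tablet_small 0.47 [279, 164, 297, 179] [435.6 247.9] [63.5 27.5] 12.2 z 20.5
scene cradle_small 0.49 [271, 162, 306, 180] [432.2 247. ] [97.3 62.3] 10.9 z 11.2
scene tablet_medium 0.81 [288, 222, 325, 242] [639.8   7.5] [91.  37.4] 13.9 z 20.6
scene cradle_medium 0.89 [278, 217, 335, 251] [639.9   3.6] [123.2  62. ] 7.0 z 10.7
scene tablet_large 0.91 [205, 274, 261, 318] [ 626.2 -252.2] [ 34.7 125.5] 87.1 z 20.0
scene cradle_large 0.88 [195, 269, 270, 332] [ 626.  -251.2] [ 61.6 151.4] 88.0 z 10.5
scene tablet_red 0.47 [257, 183, 287, 196] [450.3 141.6] [87.6 51.3] 10.3 z 10.4
scene blue_pot 0.78 [143, 224, 158, 244] [ 360.  -231.6] [33.3 37.5] 59.9 z 26.0
scene coaster 0.58 [190, 226, 222, 246] [ 448.8 -142. ] [79.9 69.6] 45.0 z 5.7
(459, 782, 3)
```

View pics/t8.png

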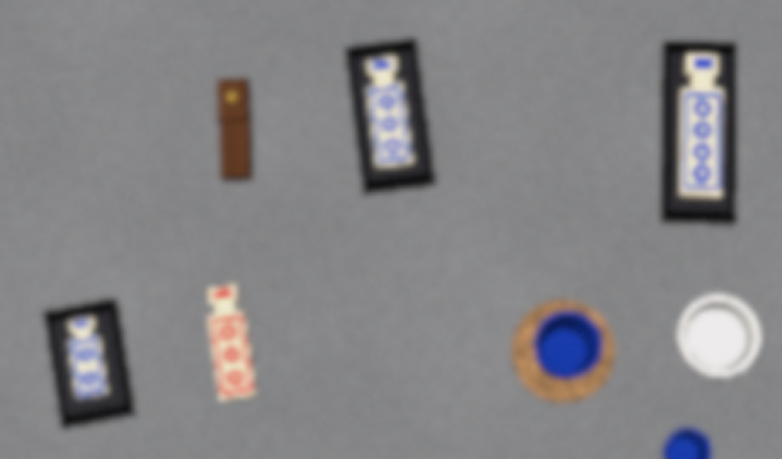

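All three tablets lie centred in their own cradles, within about 4 mm. The blue pot stands on the coaster, and the red tablet and white pot haven't moved.

```bash
python3 -c "
from bench import r
print(r.sign_off())"
```

```text
the job is handed in; nothing more can be done
None
```

The job is handed in at about 32 s of the 112 s allowed: the blue pot stands on the coaster, the three blue tablets lie flat in their own cradles within about 4 mm of centre, and the white pot and red tablet are where they started; the sign-off returned no verdict.

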